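# Latch the sterilising container

## Robot

A 6-joint arm with a two-finger parallel gripper is mounted at the origin on the work surface. World frame = base frame: x ahead of the robot, y to its left, z up, the work surface at z = 0. Lengths are in m, angles in rad, forces in N, time in s.
With the tool pointing down it reaches from about 0.35 to 0.875 m from the base axis. Payload 4.2 kg.
Tool frame: the origin (TCP) lies at the very end of the fingers, on their centre line; the grasp point (between the pads) lies 19 mm behind it; z points along the fingers, y is the line along which they close (so a half turn about z gives the same grasp; the last joint's range is limited). The gripper opens to 85 mm and grips with 20 to 120 N. Pads are 22 mm wide; open, the fingers measure 114 mm over their backs; the gripper's body (76 mm by 85 mm) begins 54 mm behind the grasp point. The pads swing forward as they close: fully open they stand 13 mm farther back than shut.
Start: joints at [1.473, 0.385, 0.008, 0, -1.194, -0.259], TCP at [0.218, 0.586, 0.231] pointing down, gripper open.
Joint ranges: [-3.14, 3.14], [-1.21, 2.06], [-1.07, 1.41], [-3.16, 2.05], [-2.99, -0.16], [-3.1, 3.1]. Speed limits (rad/s): [2.79, 2.79, 3.14, 3.14, 3.14, 3.14].

## Interface

Orientations are given as a unit quaternion [x, y, z, w].
In Python, from cell import * gives the robot as it stands. Calls block until the motion is done:
- move_to(position, orientation): joint-space move of the TCP to a pose.
- servo_line(position, velocity=0.15, rotation=None, until_force=None): straight line of the TCP; rotation=None keeps the orientation; velocity is the mean speed in m/s. With until_force (N) it stops when the force on the tool has changed by that much, and returns True; else False.
- goto_joints(angles): joint-space move.
- set_gripper(opening): finger opening in m; the grip force is fixed at half the most; returns when the fingers have stopped.
- hold(seconds).
- ik(position, orientation): joint angles nearest the present ones, or None.
- capture(name): name is "scene" or "top" or "wrist"; returns a dict with "frame" (384x512x3 uint8, blue, green, red), "z_map" (384x512 float32, m along the optical axis (not along the pixel's ray), 0 where there is no reading), "mtx" (3x3 intrinsics, pixels), "R" (3x3) and "t" (3): a world point X has camera coordinates R X + t; the wrist camera has in their place "tool_from_camera" (4x4, takes a point from camera to tool coordinates, whose origin is the TCP and whose axes are the flange's). Camera axes: x right, y down, z forward; pixel columns grow to the right and rows downward; lengths in m; the calibration is good to about 2 mm. A picture is of the moment at which its call begins: read the wrist's pose just before it.
A pose or a line that the arm cannot do raises IKError and nothing moves.
- close_job(): hands the job in, once; it reports no verdict.
Trained networks look in a picture, given as the dict that the camera call returned (one of the last four; its "shot" number tells which), for a name from the list of things; names that differ only in an ending like _2 or _b are one class to them, and where a whole thing is asked for, a point or a joint stands for the part that bears it (a point fixed in the world has none). Each returns a list of dicts, best first, with "conf" (0 to 1); they miss things now and then, are a little off and sometimes report something else, mostly with a low value. They report only what shows in the picture. A call takes as long as a camera call.
- regions_of(picture, name): "region" (384x512 bool, what is visible of it) and "xy" ([column, row] in pixels, amid what is visible of it).
Readings, each from a call of its own:
- read_time(): time.
- read_qpos(): joint angles.
- read_joint_velocities(): joint speeds.
- read_joint_efforts(): joint torques, N m.
- read_position(): TCP position.
- read_tcp_rot(): TCP orientation.
- read_contact_force(): force on the tool from outside, world axes, zero at the start.
- read_moment(): the same for the moment, N m.
- read_opening(): finger opening in m.
Only numpy, scipy, OpenCV 4.12 (cv2) and the standard library are available. Lean on these libraries where they do the work, as an engineer would, in place of code of your own. Each camera call takes 0.05 s, during which the arm holds its last target. There are 200 camera calls.

## Task

The instrument container is packed and its lid is on, but the draw latches on its two short ends still stand open. Push each latch lever down and in with your fingertips, past its centre, until it snaps shut flat against the end of the container. Push only: do not pick up or shove away the container, and leave the things around it standing and lying where they are.

Things in the scene. Friction and masses are not known exactly. Their poses are not given: they have to be found in the camera images.
- container: Oblong aluminium sterilising container, loose on the worktop, 182 mm (its x) by 302 mm (its y), lid top 99 mm high, folded carrying handle on it to 107 mm; about 2.4 kg. The lid is part of it. Origin: centre of the underside, z up. One steel draw latch in the middle of each short end (+y, -y): the sheet end behind it is 146 mm from the container's centre, the lid's edge 151 mm.
- latch_left_pivot (a point): Centre of the hinge pin of the latch on the container's +y end: 158 mm from the container's centre, 62 mm above the worktop (7 mm outside the lid's edge). The pin runs along the container's x.
- latch_left_tip (a point): Middle of the rolled free edge of the +y latch lever, 44 mm from the hinge pin; moves with the lever. The lever is a steel plate 30 mm wide (along the container's x), 4 mm thick.
- latch_left (a joint): Lever angle, rad: 0 = shut, hanging down flat against the end; 1.57 = straight out, level; more = out and up (stop 2.2). Starts open at about 1.75 to 1.95 and stays there. Pushed down, a spring resists with up to 0.31 N m (7 N at the free edge, near 1.1) and throws it back open if let go; dead centre is 0.38, below about 0.3 it snaps shut by itself.
- latch_right_pivot (a point): The same hinge-pin point on the container's -y end, 158 mm from the container's centre, 62 mm above the worktop.
- latch_right_tip (a point): The same free-edge point of the -y latch lever.
- latch_right (a joint): Angle of the -y latch lever, measured like the other: 0 = shut, hanging down; 1.57 = straight out, level; same spring, dead centre at 0.38.
- kidney_dish: Loose stainless kidney dish, about 195 mm by 85 mm, 36 mm high, on the long side of the container nearer the robot. Origin near the middle of its underside.
- bottle: Loose white bottle of disinfectant, 66 mm across, 165 mm high, standing beyond the container. Origin: centre of its foot.
- bandage: Loose crepe bandage roll standing on end, 52 mm across, 70 mm high, near the +y end. Origin: centre of its foot.
- ointment_jar: Loose small white jar, 44 mm across, 48 mm high, near the +y end. Origin: centre of its foot.
- pen: Loose ball pen with a clip, lying down, 135 mm long, 13 mm high, near the -y end. Origin: under its middle; it lies along its x.
- forceps: Loose steel artery forceps lying flat, 145 mm long, 9 mm high at the rivet, near the -y end. Origin: under the rivet; it lies along its x.

How it is judged:
By the outcome, as a careful person would: the job done as asked, in the order asked, and still so for the second after the job is handed in, with the robot touching nothing.
It also fails if it takes over 50 s, if anything falls off the work surface, if the arm or the gripper's body presses on something with over 40 N, if the wrist force passes 120 N, or if a joint passes its speed limit or range.

## Working session

There is one attempt and no reset: what is moved stays moved. The work goes in short steps, each a Python script; the robot and the scene stay as the last script left them, time stands still between calls to the robot, and variables do not carry over. Pictures are saved under pics/ and viewed, on a budget of 10 in all, crops included, one or two more only if the job needs it, and the job is handed in when it is done.

```bash
ls; mkdir -p pics; cat > h.py <<'E'
from cell import *
import numpy as np, cv2
def world(p):
    z=p["z_map"]; v,u=np.indices(z.shape); K=p["mtx"]
    c=np.stack([(u-K[0,2])*z/K[0,0],(v-K[1,2])*z/K[1,1],z],-1)
    return (c-np.array(p["t"]))@np.array(p["R"])   # R^T (c-t)
E
python3 - <<'E'
from h import *
ims=[]
for n in ["scene","top"]:
    p=capture(n); W=world(p); ims.append(p["frame"]); np.savez(n+".npz",W=W,f=p["frame"],z=p["z_map"],R=p["R"],t=p["t"],K=p["mtx"])
    print(n,"cam",-np.array(p["R"]).T@np.array(p["t"]))
    for o in ["container","latch_left","latch_right","latch_left_tip","kidney_dish","bottle","bandage","ointment_jar","pen","forceps"]:
        for r in regions_of(p,o)[:2]:
            m=r["region"]&(p["z_map"]>0); P=W[m]
            if len(P): print(o,round(r["conf"],2),np.round(r["xy"]),m.sum(),np.round(np.median(P,0),3),np.round(np.percentile(P,2,axis=0),3),np.round(np.percentile(P,98,axis=0),3))
    cv2.imwrite(f"pics/{n}.png",cv2.resize(p["frame"],(800,600)))
print(read_time())
E
```

```text
pics
scene cam [ 0.93857957 -0.55850184  1.05250805]
container 0.74 [254. 190.] 8325 [ 0.521 -0.041  0.098] [ 0.422 -0.175  0.016] [0.597 0.14  0.105]
latch_right 0.62 [210. 235.] 228 [ 0.511 -0.188  0.071] [ 0.468 -0.214 -0.002] [ 0.527 -0.16   0.082]
kidney_dish 0.87 [200. 164.] 1944 [ 0.311 -0.012  0.004] [ 0.262 -0.098 -0.003] [0.376 0.092 0.037]
kidney_dish 0.27 [294. 139.] 55 [0.5   0.179 0.075] [0.489 0.169 0.069] [0.511 0.187 0.081]
bottle 0.91 [290. 237.] 1052 [ 0.681 -0.083  0.104] [ 0.645 -0.101  0.004] [ 0.703 -0.046  0.165]
bottle 0.2 [252. 190.] 8173 [ 0.521 -0.04   0.098] [ 0.422 -0.173  0.023] [0.597 0.136 0.105]
bandage 0.93 [279. 122.] 367 [0.424 0.224 0.056] [0.397 0.213 0.004] [0.441 0.253 0.073]
bandage 0.49 [224. 289.] 286 [ 0.608 -0.268  0.005] [ 0.55  -0.289 -0.001] [ 0.678 -0.216  0.01 ]
ointment_jar 0.65 [322. 148.] 258 [0.575 0.216 0.039] [0.554 0.205 0.004] [0.592 0.243 0.05 ]
ointment_jar 0.45 [176. 237.] 222 [ 0.416 -0.235  0.008] [ 0.355 -0.244 -0.004] [ 0.474 -0.221  0.013]
pen 0.67 [175. 238.] 203 [ 0.418 -0.235  0.009] [ 0.354 -0.244 -0.003] [ 0.475 
[... 1076 characters left out ...]
7 -0.096  0.01 ] [ 0.689 -0.037  0.166]
bandage 0.69 [139. 247.] 734 [0.414 0.229 0.069] [0.392 0.212 0.013] [0.437 0.257 0.072]
bandage 0.5 [152. 173.] 431 [0.563 0.221 0.046] [0.547 0.205 0.001] [0.583 0.242 0.05 ]
ointment_jar 0.96 [155. 173.] 473 [0.565 0.22  0.046] [0.548 0.204 0.005] [0.586 0.243 0.05 ]
ointment_jar 0.65 [270. 197.] 16743 [ 0.501 -0.012  0.099] [ 0.417 -0.18   0.071] [0.59  0.153 0.105]
pen 0.79 [379. 244.] 360 [ 0.408 -0.235  0.009] [ 0.356 -0.245 -0.001] [ 0.47  -0.227  0.014]
pen 0.63 [266. 298.] 4663 [ 0.318 -0.012  0.002] [ 0.263 -0.097 -0.001] [0.375 0.086 0.037]
forceps 0.79 [389. 156.] 456 [ 0.593 -0.269  0.006] [ 0.539 -0.29   0.002] [ 0.675 -0.215  0.009]
1.1
```

View pics/top.png

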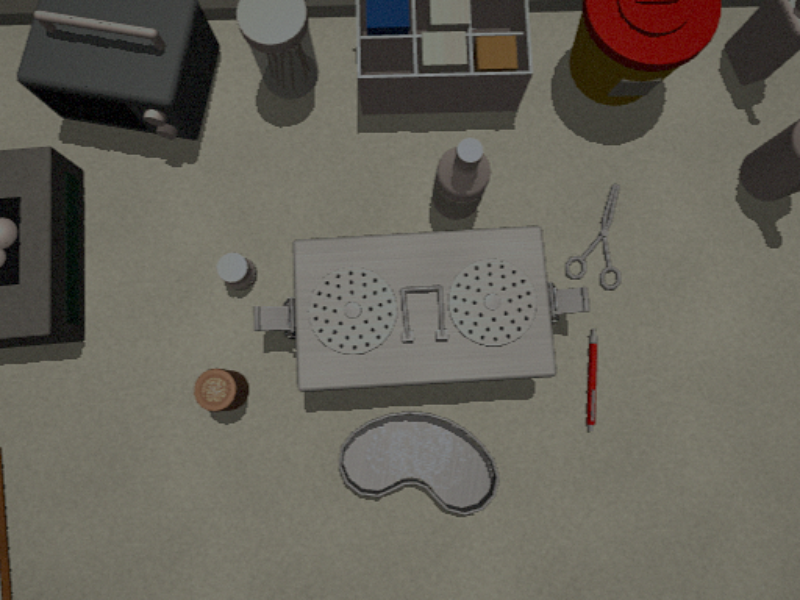

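```bash
python3 - <<'E'
from h import *
d=np.load("top.npz"); W=d["W"]
lid=(W[...,2]>0.085)&(W[...,2]<0.115)&(W[...,0]>0.38)&(W[...,0]<0.62)&(abs(W[...,1]+0.01)<0.18)
r=cv2.minAreaRect(W[lid][:,:2].astype(np.float32)); print("lid rect",r)
for s,y0,y1 in [("L",0.146,0.2),("R",-0.225,-0.17)]:
    m=(W[...,2]>0.062)&(W[...,2]<0.085)&(W[...,1]>y0)&(W[...,1]<y1)&(W[...,0]>.47)&(W[...,0]<.54)
    P=W[m]; print(s,m.sum(),P.min(0),P.max(0))
    for lo in np.arange(y0,y1,0.006):
        q=P[(P[:,1]>=lo)&(P[:,1]<lo+.006)]
        if len(q)>3: print(round(lo+.003,3),len(q),np.round(q.mean(0),4),np.round(q[:,0].min(),3),np.round(q[:,0].max(),3))
E
```

```text
lid rect ((0.5049300193786621, -0.013321563601493835), (0.18237422406673431, 0.3190965950489044), 1.9964064359664917)
L 370 [0.4744166  0.14607386 0.06272964] [0.52419084 0.18859168 0.08332109]
0.149 27 [0.4925 0.1491 0.0701] 0.474 0.524
0.155 65 [0.4994 0.1549 0.0681] 0.478 0.519
0.161 55 [0.4984 0.1613 0.0701] 0.484 0.513
0.167 49 [0.498  0.1672 0.0718] 0.484 0.513
0.173 52 [0.4973 0.173  0.0733] 0.484 0.513
0.179 57 [0.4989 0.1791 0.075 ] 0.484 0.513
0.185 52 [0.4974 0.1846 0.0792] 0.483 0.512
0.191 13 [0.4995 0.1883 0.0792] 0.484 0.512
R 356 [ 0.48523903 -0.21565452  0.06223607] [ 0.53560298 -0.17096257  0.08441165]
-0.216 21 [ 0.5095 -0.2143  0.0798] 0.497 0.526
-0.21 63 [ 0.5107 -0.2098  0.0789] 0.496 0.525
-0.204 56 [ 0.5118 -0.2039  0.075 ] 0.497 0.526
-0.198 51 [ 0.5106 -0.198   0.073 ] 0.497 0.526
-0.192 53 [ 0.5107 -0.192   0.0715] 0.496 0.525
-0.186 55 [ 0.5105 -0.1859  0.0698] 0.495 0.525
-0.18 36 [ 0.5065 -0.1809  0.0681] 0.487 0.53
-0.174 20 [ 0.5018 -0.1735  0.0701] 0.485 0.536
```

The top view shows the container in the middle. The left lever is at (272,318) and the right lever at (570,300). The jar (235,270) and bandage (218,390) flank the left lever, and the forceps (600,240) and pen (593,380) flank the right. This agrees with the network's depth positions. The two lever tips give a container centre of about (0.5045, -0.0135) and a yaw of about 0.033.

```bash
cat >> h.py <<'E'
from scipy.spatial.transform import Rotation as Rn
C0=np.array([0.5045,-0.0135]); YAW=0.033; HALF=0.011
def frame(side,tilt=np.radians(20),flip=1):
    """outward unit, and tool quaternion with the body leaning outward; tool y along container x"""
    o=side*np.array([-np.sin(YAW),np.cos(YAW),0]); z=-np.sin(tilt)*o-np.cos(tilt)*np.array([0,0,1.])
    y=flip*np.array([np.cos(YAW),np.sin(YAW),0]); x=np.cross(y,z)
    return o,z,Rn.from_matrix(np.stack([x,y,z],1)).as_quat()
def tcp(side,th,r=0.036,gap=0.0,tilt=np.radians(20)):
    """TCP such that the inner fingertip edge lies on the lever's outer face at radius r"""
    o,z,q=frame(side,tilt)
    up=np.array([0,0,1.])
    c=np.append(C0,0)+o*(0.158+r*np.sin(th)+(.002+gap)*np.cos(th))+up*(0.062-r*np.cos(th)+(.002+gap)*np.sin(th))
    p=-np.cos(tilt)*o+np.sin(tilt)*up
    return c-HALF*p
E
python3 - <<'E'
from h import *
W=np.load("top.npz")["W"]
for x in np.arange(.2,.75,.06): print(round(x,2),[ (round(y,2),round(float(np.max(s[:,2])),2)) for y in np.arange(.1,.6,.06) for s in [W[(abs(W[...,0]-x)<.03)&(abs(W[...,1]-y)<.03)]] if len(s)])
p=capture("wrist"); print(np.round(p["tool_from_camera"],3)); print(Rn.from_quat(read_tcp_rot()).as_matrix().round(2))
for s in (1,-1):
  for f in (1,-1):
    o,z,q=frame(s,flip=f)
    for th in (2.3,1.0,.12): print(s,f,th,tcp(s,th).round(3),None if (j:=ik(tcp(s,th),q)) is None else np.round(j,2))
E
```

```text
0.2 [(np.float64(0.1), 0.0), (np.float64(0.16), 0.0), (np.float64(0.22), 0.0), (np.float64(0.28), 0.0), (np.float64(0.34), 0.0), (np.float64(0.4), 0.0), (np.float64(0.46), 0.0), (np.float64(0.52), 0.01)]
0.26 [(np.float64(0.1), 0.04), (np.float64(0.16), 0.0), (np.float64(0.22), 0.0), (np.float64(0.28), 0.0), (np.float64(0.34), 0.0), (np.float64(0.4), 0.0), (np.float64(0.46), 0.0), (np.float64(0.52), 0.01)]
0.32 [(np.float64(0.1), 0.04), (np.float64(0.16), 0.0), (np.float64(0.22), 0.0), (np.float64(0.28), 0.0), (np.float64(0.34), 0.0), (np.float64(0.4), 0.0), (np.float64(0.46), 0.0), (np.float64(0.52), 0.01)]
0.38 [(np.float64(0.1), 0.1), (np.float64(0.16), 0.0), (np.float64(0.22), 0.07), (np.float64(0.28), 0.07), (np.float64(0.34), 0.0), (np.float64(0.4), 0.0), (np.float64(0.46), 0.0), (np.float64(0.52), 0.0)]
0.44 [(np.float64(0.1), 0.1), (np.float64(0.16), 0.1), (np.float64(0.22), 0.07), (np.float64(0.28), 0.07), (np.float64(0.34), 0.0), (np.float64(0.4), 0.0), (np.float64(0.46), 0.0), (np.float64(0.52), 0.0)]
0.5 [(np.float64(0.1), 0.11), (np.float64(0.16), 0.1), (np.float64(0.22)
[... 1300 characters left out ...]
 2.12]
1 1 0.12 [0.499 0.161 0.023] [ 0.76  0.54 -0.54  0.38 -0.77  2.11]
1 -1 2.3 [0.498 0.18  0.084] [ 0.79  0.46 -0.45  0.32 -0.93 -0.98]
1 -1 1.0 [0.498 0.186 0.04 ] [ 0.79  0.52 -0.49  0.34 -0.83 -1.03]
1 -1 0.12 [0.499 0.161 0.023] [ 0.76  0.54 -0.54  0.38 -0.77 -1.03]
-1 1 2.3 [ 0.511 -0.207  0.084] [-0.29  0.5  -0.12 -0.37 -1.1  -2.62]
-1 1 1.0 [ 0.511 -0.213  0.04 ] [-0.3   0.56 -0.14 -0.39 -1.02 -2.58]
-1 1 0.12 [ 0.51  -0.188  0.023] [-0.26  0.57 -0.18 -0.41 -0.97 -2.59]
-1 -1 2.3 [ 0.511 -0.207  0.084] [-0.29  0.5  -0.12 -0.37 -1.1   0.52]
-1 -1 1.0 [ 0.511 -0.213  0.04 ] [-0.3   0.56 -0.14 -0.39 -1.02  0.56]
-1 -1 0.12 [ 0.51  -0.188  0.023] [-0.26  0.57 -0.18 -0.41 -0.97  0.55]
```

View pics/scene.png

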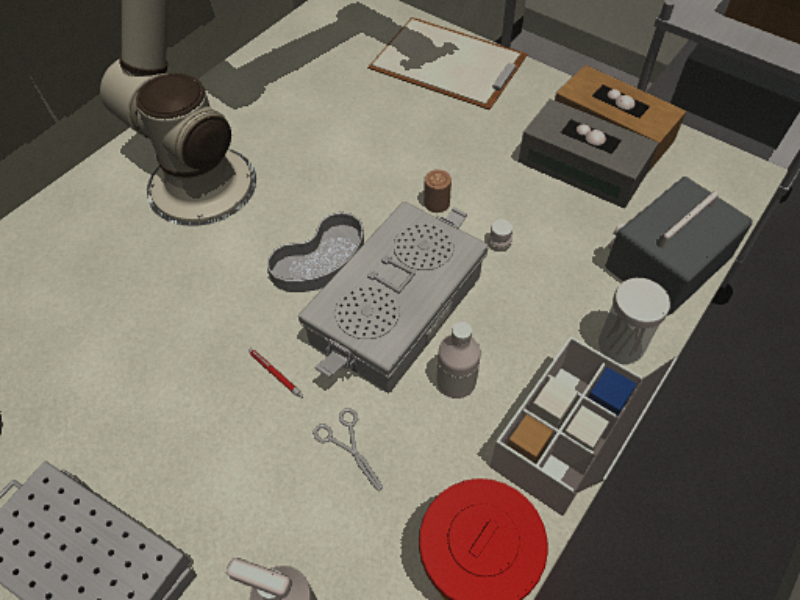

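The scene view confirms the layout. The right lever is at (333,362), standing out and up, and the left lever at (456,217). Both have free air above. I'm starting with the left latch.

```bash
cat > push.py <<'E'
import sys; from h import *
s=int(sys.argv[1]); o,z,q=frame(s,flip=-1)
if read_opening()>.005: set_gripper(0.0)
a=tcp(s,2.3)+[0,0,.02]
move_to(a+[0,0,.10],q)
servo_line(a,.12,until_force=15)
f0=np.array(read_contact_force())
for th in [2.2,1.9,1.6,1.3,1.1,.9,.7,.55,.4,.28,.18,.12]:
    hit=servo_line(tcp(s,th),.06,until_force=30)
    print(th,np.round(read_position(),3),np.round(np.array(read_contact_force())-f0,1),hit)
    if hit: break
print(read_time())
E
python3 push.py 1 && python3 - <<'E'
from h import *
p=capture("top"); cv2.imwrite("pics/t2.png",p["frame"])
p=capture("scene"); 
cv2.imwrite("pics/s2.png",cv2.resize(p["frame"][80:240,200:400],(800,640)[:2] and (750,600)))
E
```

```text
2.2 [0.498 0.182 0.081] [-0.4 -1.   1. ] False
1.9 [0.498 0.188 0.072] [ 0.5 -1.9  3.1] False
1.6 [0.498 0.191 0.062] [ 0.5 -1.5  4.6] False
1.3 [0.498 0.19  0.051] [-0.1 -3.4  6.1] False
1.1 [0.498 0.188 0.044] [-0.6 -2.4  6.5] False
0.9 [0.498 0.184 0.038] [-1.1 -0.9  6.5] False
0.7 [0.498 0.18  0.032] [-1.5 -1.   2.8] False
0.55 [0.498 0.175 0.028] [-0.   0.1  1.3] False
0.4 [0.498 0.17  0.025] [0.1 0.2 0.3] False
0.28 [0.498 0.166 0.024] [ 0.5 -0.5  1.8] False
0.18 [0.499 0.163 0.023] [-0.  -1.   1.1] False
0.12 [0.499 0.161 0.023] [ 0.4 -0.8  0.9] False
8.2583
```

View pics/s2.png

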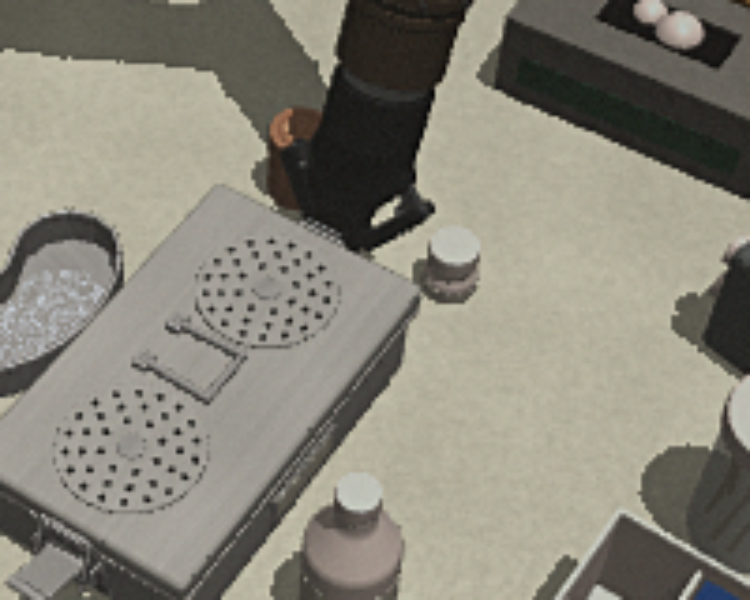

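The picture shows the gripper at the left end around (350,200), with the bandage and jar still standing. The fingers hide the lever, so I'll back out along the tool axis and look.

```bash
cat > back.py <<'E'
import sys; from h import *
s=int(sys.argv[1]); o,z,q=frame(s,flip=-1)
p=np.array(read_position()); servo_line(p+o*.006,.05)
hit=servo_line(p+o*.006-z*.15,.15,until_force=15); print("hit",hit,np.round(read_contact_force(),1))
servo_line(np.array(read_position())+[0,0,.08],.25)
t=capture("top"); W=world(t)
for n,sg in (("L",1),("R",-1)):
    R=np.array([[np.cos(YAW),np.sin(YAW)],[-np.sin(YAW),np.cos(YAW)]]); L=(W[...,:2]-C0)@R.T
    m=(abs(L[...,0])<.013)&(sg*L[...,1]>.153)&(sg*L[...,1]<.21)&(W[...,2]>.012)
    P=np.c_[sg*L[m][:,1],W[m][:,2]]; print(n,m.sum(),P.max(0) if m.any() else "")
lid=(W[...,2]>0.085)&(W[...,2]<0.104)&(W[...,0]>0.38)&(W[...,0]<0.62)&(abs(W[...,1]+0.01)<0.18)
print(cv2.minAreaRect(W[lid][:,:2].astype(np.float32)))
for o_ in ["bandage","ointment_jar","bottle","kidney_dish","pen","forceps"]:
    r=regions_of(t,o_)
    if r: P=W[r[0]["region"]]; print(o_,round(r[0]["conf"],2),np.round(np.median(P,0),3))
c=capture("scene"); a=c["frame"][90:200,230:370] if s>0 else c["frame"][180:300,150:290]
cv2.imwrite(f"pics/b{s}.png",np.hstack([cv2.resize(a,(400,340)),cv2.resize(t["frame"][140:260,130:250] if s>0 else t["frame"][130:250,320:440],(340,340))]))
print(read_time())
E
python3 back.py 1
```

```text
hit False [ 0.2 -0.3 -0.7]
L 60 [0.16321283 0.09724806]
R 328 [0.20255684 0.09689339]
((0.5049932599067688, -0.013272926211357117), (0.1823606938123703, 0.31918418407440186), 1.9501991271972656)
bandage 0.69 [0.413 0.229 0.069]
ointment_jar 0.93 [0.565 0.22  0.046]
bottle 0.63 [ 0.654 -0.064  0.111]
kidney_dish 0.82 [ 0.318 -0.011  0.002]
pen 0.58 [ 0.415 -0.235  0.008]
forceps 0.91 [ 0.588 -0.269  0.005]
10.6417
```

View pics/b1.png

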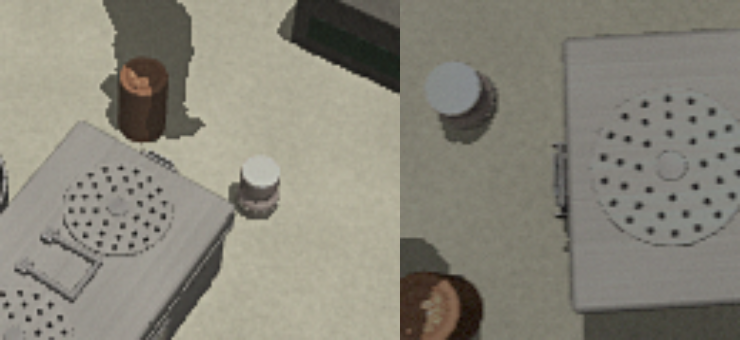

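The left latch is shut. In the crops nothing stands out past the hinge bracket (560,180 in the right half), and the measured extent is 163 mm from the centre. The container and its neighbours haven't moved. Next is the right latch.

```bash
python3 push.py -1 && python3 back.py -1
```

```text
2.2 [ 0.511 -0.21   0.081] [-0.5  0.1 -0.5] False
1.9 [ 0.512 -0.215  0.072] [-0.3 -1.4  0.3] False
1.6 [ 0.512 -0.218  0.062] [0.6 0.1 2.5] False
1.3 [ 0.511 -0.217  0.051] [0.3 1.1 5.3] False
1.1 [ 0.511 -0.215  0.044] [0.7 0.6 5.8] False
0.9 [ 0.511 -0.211  0.038] [ 0.7 -0.   4.1] False
0.7 [ 0.511 -0.207  0.032] [-0.3 -2.7  2.1] False
0.55 [ 0.51  -0.202  0.028] [ 0.7 -1.3 -0.1] False
0.4 [ 0.51  -0.197  0.025] [-0.7 -0.3 -0.6] False
0.28 [ 0.51  -0.193  0.024] [-0.6 -0.7 -0.4] False
0.18 [ 0.51  -0.19   0.023] [ 0.8 -0.  -0.8] False
0.12 [ 0.51  -0.188  0.023] [-1.2 -0.4 -0.7] False
16.825
hit False [ 0.3 -0.3 -0.3]
L 59 [0.16312153 0.09755208]
R 55 [0.15941031 0.09761742]
((0.5049412846565247, -0.013348042964935303), (0.18238049745559692, 0.31910568475723267), 1.9812246561050415)
bandage 0.72 [0.414 0.23  0.069]
ointment_jar 0.76 [0.565 0.22  0.047]
bottle 0.93 [ 0.655 -0.063  0.111]
kidney_dish 0.67 [ 0.318 -0.011  0.002]
pen 0.77 [ 0.409 -0.235  0.009]
forceps 0.56 [ 0.582 -0.268  0.005]
19.1083
```

View pics/b-1.png

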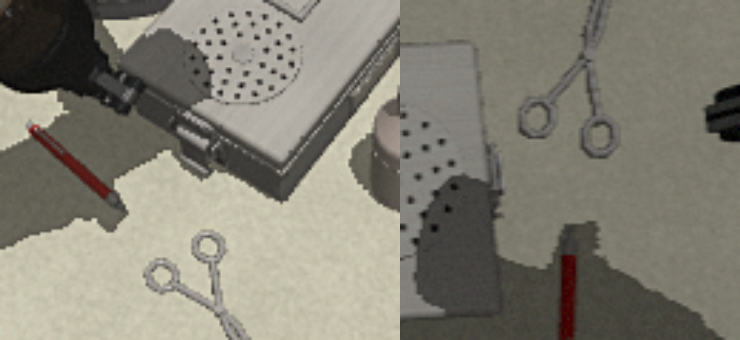

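```bash
python3 - <<'E'
from h import *
c=capture("scene"); W=world(c)
R=np.array([[np.cos(YAW),np.sin(YAW)],[-np.sin(YAW),np.cos(YAW)]]); L=(W[...,:2]-C0)@R.T
for lo in np.arange(.006,.09,.007):
    m=(abs(L[...,0])<.013)&(L[...,1]<-.14)&(L[...,1]>-.215)&(W[...,2]>=lo)&(W[...,2]<lo+.007)
    if m.any(): print(round(lo+.0035,3),m.sum(),np.round(np.percentile(-L[m][:,1],[5,50,95]),3))
E
```

```text
0.01 1 [0.144 0.144 0.144]
0.016 11 [0.16  0.162 0.163]
0.024 17 [0.156 0.16  0.162]
0.031 11 [0.158 0.159 0.16 ]
0.038 6 [0.158 0.159 0.16 ]
0.045 10 [0.158 0.16  0.16 ]
0.052 11 [0.152 0.16  0.161]
0.059 16 [0.146 0.159 0.161]
0.066 37 [0.151 0.156 0.161]
0.073 1 [0.148 0.148 0.148]
0.087 12 [0.149 0.157 0.157]
```

The right lever hangs vertical, with its face 160 mm from the centre from z = 60 mm down to 18 mm, so it is shut. The robot is clear, so I'm handing in.

```bash
python3 -c "
from h import *
print(read_time(),read_position()); close_job()"
```

```text
19.1583 [ 0.51143661 -0.24466456  0.2422327 ]
the job is handed in; nothing more can be done
```

Both latches are shut and I handed the job in at 19.2 s, with the arm well clear of everything. I pushed each lever down and in along its arc with the closed fingertips, left (+y) first, then right (-y). The forces I read stayed around 7 N.

- **Right latch:** depth readings show the lever hanging vertical, its face 159–162 mm from the container's centre all the way down.
- **Left latch:** the top camera shows nothing beyond 163 mm from the container's centre. That puts the lever below about 0.14 rad, past the point where it snaps shut. The scene camera could not see this lever's face, so I checked it from above only.
- **Surroundings:** the container moved less than 1 mm, and the bandage, jar, bottle and dish are unchanged to within about 1 mm. The pen's and forceps' measured midpoints varied by up to 11 mm along their length between pictures. I put this down to how much of each was detected: the fingers stayed clear of both, and the pictures show both lying as before.

No check failed.

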